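# Slide a pallet of nozzles under the spring cover of an inspection nest

### The job

Press the orange thumb bar of the inspection nest down with one fingertip to hold its spring-closed cover open, and with the other fingertip push the white pallet of nozzles by its rear lug along the lane, under the cover, until it is fully home against the stop. Keep the cover held open until the pallet is home so that it never comes down on the nozzles, then let it spring fully shut over them. Only push: do not lift or tip the pallet, and leave the other things on the bench where they are.

Things in the scene. Friction and masses are not known exactly. Their poses are not given: they have to be found in the camera images.
- nest: the fixed nest: plate 240 x 106 mm with a lane 47 mm wide between dark rails (10 mm high) leading into a blue-walled box (38 mm above the table) under the cover. Origin: on the table, lane centre line, under the front face of the cover's orange skirt. x runs along the lane into the box (push direction), y to the thumb bar's side, z up. Lane floor at z = 6 mm, open end at x = -149 mm.
- stop (a point): middle of the blue wall that stops the pallet at the lane's far end, inside the box: nest x = +52 mm, 20 mm above the table
- shaft (a point): middle of the cover's hinge shaft between lane and thumb bar (nest y = +44 mm, 44 mm above the table). The shaft, 8 mm thick, lies parallel to the nest's x from x = -163 to +62 mm; dark posts at x = -163 and +66 mm stand 50 mm above the table.
- cover (a joint): angle of the cover: 0 shut, 0.9 rad at its stop. Clear top, orange front skirt (nest y = -32 to +38 mm) that reaches down to 20 mm above the table when shut: the pallet's flat base passes below, nozzles and lug do not. Above 0.65 rad the nozzles pass freely. The spring takes 3 N (shut) to 6 N (open) on the thumb bar and shuts the cover when let go.
- bar_pad (a point): centre of the thumb bar's top face (nest x = -88 mm). Orange plate beside the lane, one rigid piece with the cover; pressing it down opens the cover. 137 mm long (nest x = -157 to -20 mm), 44 mm wide. Shut: top face slopes up outwards from y = 70, z = 40 to y = 99, z = 73 mm. At 0.85 rad: level at z = 22 mm, y = 58 to 102 mm; at 0.65 rad 29 mm high at y = 75. A fingertip can slide along it.
- pallet: loose white plastic pallet (about 0.16 kg) in the lane: base 84 mm long (x), 44 wide, 8 thick; six steel nozzles, tops 28 mm above its underside, on the front half (x = +2 to +40, y = -14 to +14 mm). Origin: centre of its underside; x towards the stop. Home: front edge on the stop, origin at nest x = +10 mm, rear lug still outside the cover. Slides with 1 to 2 N.
- lug (a point): centre of the rear face of the pallet's push lug, 23 mm above the table, 42 mm behind the pallet's origin. The lug is an upright white plate across the pallet's rear end, 34 mm wide (y), 8 mm thick, top 40 mm above the table. Its rear face is flush with the pallet's rear end; when home it is at nest x = -32 mm.
- nozzle_a: bystander: loose steel cone nozzle standing beside the nest, 32 mm diameter, 42 mm high; origin centre of its underside
- nozzle_b: bystander: same, standing beside the cover
- nozzle_c: bystander: same, standing on the bench to the left
- pliers: bystander: pliers with black handles lying on the bench, about 160 mm long; origin under the pivot
- screwdriver: bystander: screwdriver lying on the bench
- jar: bystander: closed jar 60 mm in diameter, 80 mm high; origin centre of its underside
There are look-alikes about, which are no part of the job. Of the things that look like the pallet, the middle-sized one is meant.

How it is judged (in metres and radians):
On the way, in this order (a step that is already met when the one before it is completed fails the run):
1. a fingertip on the thumb bar holds the cover open while the nozzles are still in front of it (value of joint cover above 0.55 rad and contact force between the fingers and cover above 0.5 N and x of pallet in the frame of nest below -0.037 m), for 0.1 s.
2. the pallet is home while a fingertip still holds the cover open (value of joint cover above 0.5 rad and contact force between the fingers and cover above 0.5 N and x of pallet in the frame of nest above 0.006 m), for 0.1 s.
At the end, for the whole second after the job is handed in: The pallet lies flat and at rest in the lane within 4 mm of the stop, and the cover is shut (within 0.06 rad) (x of pallet in the frame of nest above 0.006 m and value of joint cover below 0.06 rad and linear speed of pallet below 0.01 m/s and z of pallet in the frame of nest below 0.009 m and angle between pallet's own z axis and vertical below 0.05 rad); the robot touches nothing.
It fails at once if the cover presses on the pallet or its nozzles (over 1.5 N) (contact force between cover and pallet above 1.5 N).
It fails at once if the pallet is lifted (over 8 mm) or tipped (over 0.2 rad) (z of pallet in the frame of nest above 0.014 m or angle between pallet's own z axis and vertical above 0.2 rad).
It fails at once if a bystander is moved more than 20 mm (distance of any of nozzle_a, nozzle_b, nozzle_c, pliers, screwdriver, jar from where it was at the start of the episode above 0.02 m).
It also fails if it takes over 48 s, if anything falls off the work surface, if the arm or the gripper's body presses on something with over 40 N, if the wrist force passes 120 N, or if a joint passes its speed limit or range.

### The arm

A 6-joint arm with a two-finger parallel gripper is mounted at the origin on the work surface. World frame = base frame: x ahead of the robot, y to its left, z up, the work surface at z = 0. Lengths are in m, angles in degrees, forces in N, time in s.
With the tool pointing down it reaches from about 0.35 to 0.875 m from the base axis. Payload 4.2 kg.
Tool frame: the origin (TCP) lies on the front face of the gripper's body, between the roots of the fingers; the fingertips stand 70 mm ahead of it and the grasp point (between the pads) lies 51 mm ahead of it (r.nose_length is the distance from the TCP to the fingertips, in m); z points along the fingers, y is the direction in which the jaws open and shut (so a half turn about z gives the same grasp; the last joint's range is limited). The gripper opens to 87 mm and grips with 3 to 60 N. Pads are 19 mm wide; open, the fingers measure 117 mm over their backs; the gripper's body (75 mm by 190 mm) begins 51 mm behind the grasp point.
Start: joints at [83.801, 22.042, 0.453, 0, -68.411, -14.817], TCP at [0.224, 0.583, 0.292] pointing down, gripper open.
Joint ranges: [-179.83, 179.83], [-69.29, 118.12], [-61.27, 80.66], [-181.25, 117.63], [-171.15, -9.14], [-177.46, 177.46]. Speed limits (degrees/s): [159.86, 159.86, 180, 180, 180, 180].

### API

Orientations are given as a 3x3 rotation matrix whose columns are the frame's x, y, z axes.
In Python, from station import telemetry, capture, order, r gives the robot as it stands.
- The arm moves only by the tool drive_tool, never from a script. Its argument "series" is a list of rows, each a list of 4 numbers: the shift along the tool's x, y, z as a fraction of full scale, then the turn about the tool's z as a fraction of full scale. In form: [[dx, dy, dz, turn], ...]. A call has 1 to 10 rows; each row is the pose to reach, as a shift and turn from the pose commanded when the call began, along the tool's axes at that moment; what a row does not reach only later rows make up. Full scale, the value 1, is 0.12 m for a shift and 2 rad for a turn. A row lasts 1/8 s, in which the tool goes at most 62.5 mm and 10.7 degrees, less where a joint would pass 70% of its speed; a pose out of reach is approached as far as the arm can. A call with a number of a shift or a turn outside -1 to 1 is refused whole. A call with a gripper value outside its range is refused whole. "fingers" is the finger opening in mm, from 0 to 87, set as the call begins (left out, the last holds). The fingers move at their own pace and stop on an object; the grip force is fixed at half the most. Time passes only in rows, so rows that repeat a pose let the fingers close. It gives the time, the measured TCP pose, the force and the opening at its end, in the units of the state.
- telemetry.sense(): the state, without advancing time (a new reading comes with each control period).
- capture(name): name is "side" or "top"; returns a dict with "color" (400x640x3 uint8, blue, green, red), "fx", "fy", "cx", "cy" (pixels), "eye" and "attitude" of the camera in the world. Camera axes: x right, y up, looking along -z (the intrinsics and any distortion apply to the point x, -y, -z); pixel columns grow to the right and rows downward; lengths in m; the calibration is good to about 2 mm. A picture is of the moment at which its call begins. There is no depth.
- order.finish_job(): hands the job in, once; it reports no verdict.
The state is a dict: "time_s": time; "joints": joint angles; "joint_velocities": joint speeds; "effort": joint torques, N m; "tcp_pos": TCP position; "ee_rot": TCP orientation; "wrist_force": force on the tool from outside, world axes, zero at the start; "moment": the same for the moment, N m; "gripper_width": opening from 0.0 (shut) to 1.0 (fully open).
Only numpy, scipy, OpenCV 4.12 (cv2) and the standard library are available. Lean on these libraries where they do the work, as an engineer would, in place of code of your own. Each camera call takes 0.05 s, during which the arm holds its last target. There are 200 camera calls.

## Working session

There is one attempt and no reset: what is moved stays moved. The work goes in short steps, Python scripts to look and compute and a tool call to move; the robot and the scene stay as the last step left them, time stands still between calls to the robot, and variables do not carry over. Pictures are saved under pics/ and viewed, about 8 in all and at most 12, crops included, and the job is handed in when it is done.

Besides the shell and the picture viewer there is one more tool, called after "Emit:" as name([rows], argument=value, ...), one row to a line, values as JSON. drive_tool: Moves the arm, as the interface text tells. Shift numbers are shares of 0.12 m and turn numbers shares of 2 rad, none past 1 either way. Its arguments: {"type":"object","properties":{"series":{"type":"array","items":{"type":"array","items":{"type":"number","minimum":-1,"maximum":1}}},"fingers":{"type":"number"}},"required":["series"]}

```bash
mkdir -p pics; ls; python3 - <<'E'
from station import telemetry,capture,order,r
import cv2,numpy as np
print(telemetry.sense(), r.nose_length)
for n in("top","side"):
    c=capture(n); cv2.imwrite(f"pics/{n}0.png",c["color"]); print(n,{k:v for k,v in c.items() if k!="color"})
    np.save(f"{n}0.npy",c,allow_pickle=True)
E
```

```text
pics
{'time_s': 0.0, 'joints': array([ 8.37996012e+01,  2.20915671e+01,  3.79220138e-01, -2.93164069e-02,
       -6.84119208e+01, -1.48162985e+01]), 'joint_velocities': array([-0.0540202 , -0.07838236, -0.01414264,  0.03748171,  0.0260119 ,
       -0.10731358]), 'effort': array([ 5.23828021e-04, -3.90664387e+01,  1.87406248e+01,  4.21980813e+00,
        1.10964183e-02, -1.92785246e-04]), 'tcp_pos': array([0.22396553, 0.58300357, 0.29114629]), 'ee_rot': array([[ 9.33408266e-01, -3.58815425e-01, -7.07240395e-04],
       [-3.58816110e-01, -9.33405897e-01, -2.10476029e-03],
       [ 9.50781035e-05,  2.21836990e-03, -9.99997535e-01]]), 'wrist_force': array([-0.51251662,  0.15571155,  0.60573982]), 'moment': array([0.00308073, 0.0123098 , 0.00787642]), 'gripper_width': 0.9960452040462984} 0.0697
top {'fx': 508.89664874623855, 'fy': 508.89664874623855, 'cx': 320.54644837016446, 'cy': 197.29052866325313, 'eye': array([ 0.23902445, -0.00944997,  1.42476309]), 'attitude': array([[-0.11964617,  0.97052598, -0.20919875],
       [-0.99281114, -0.11765764,  0.02197079],
       [-0.00329061,  0.21032357,  0.97762629]])}
side {'fx': 435.6829408966062, 'fy': 435.6829408966062, 'cx': 322.6728864836949, 'cy': 201.82184870305582, 'eye': array([0.39218643, 0.67646048, 0.73271751]), 'attitude': array([[-0.97830386,  0.14039429, -0.15235157],
       [-0.20716776, -0.66915907,  0.71365794],
       [-0.00175393,  0.72973665,  0.68372607]])}
```

View pics/top0.png

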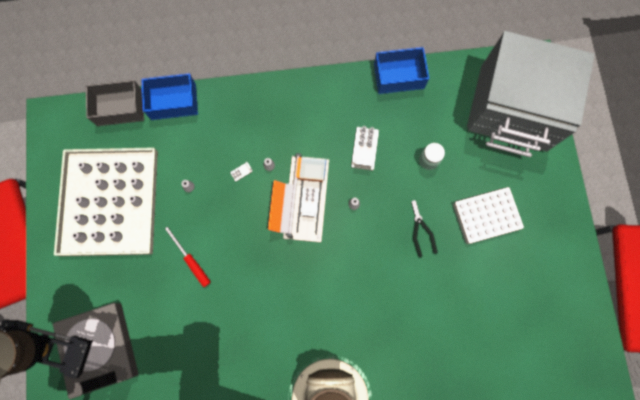

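View pics/side0.png

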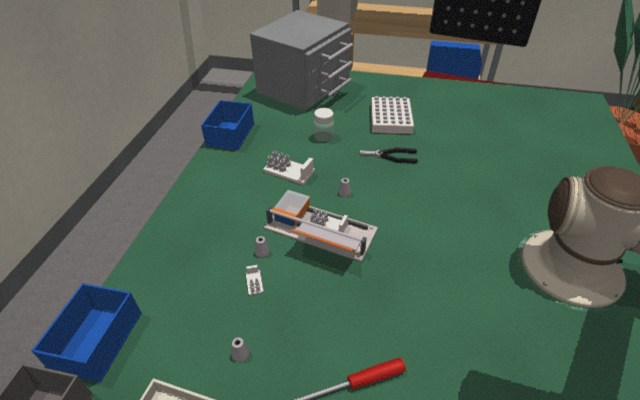

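Pallet candidates in the top view are a small one at (242,172), one in the lane at (310,197), and a large one at (366,147). The one in the lane fits: it is middle-sized and sits in the nest. I'll confirm it with enlarged crops.

```bash
python3 - <<'E'
import cv2,numpy as np
a=cv2.imread("pics/top0.png")[145:250,255:345]
b=cv2.imread("pics/side0.png")[185:265,255:385]
a=cv2.resize(a,None,fx=5.7,fy=5.7,interpolation=cv2.INTER_CUBIC); cv2.imwrite("pics/ta.png",a)
b=cv2.resize(b,None,fx=6,fy=6,interpolation=cv2.INTER_CUBIC); cv2.imwrite("pics/sb.png",b)
print(a.shape,b.shape)
E
```

```text
(598, 513, 3) (480, 780, 3)
```

View pics/ta.png

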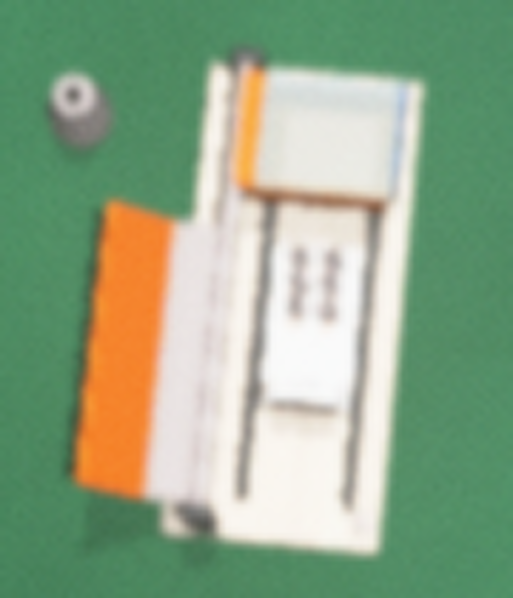

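View pics/sb.png

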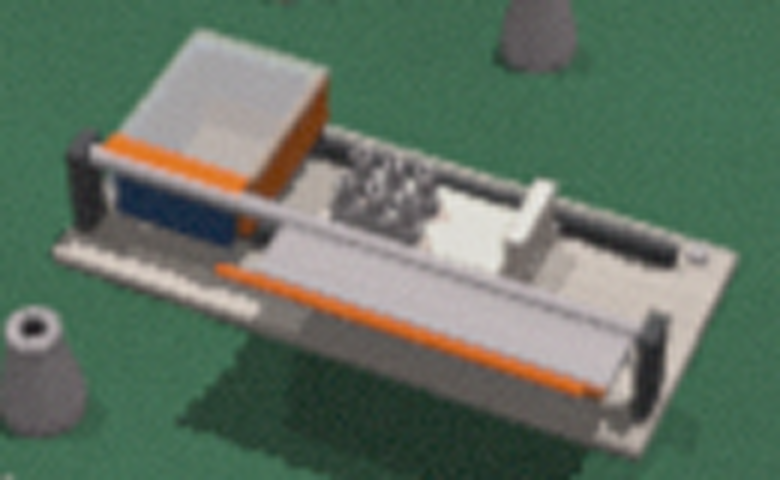

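```bash
cat > h.py <<'E'
import numpy as np
from scipy.optimize import least_squares
C={n:np.load(f"{n}0.npy",allow_pickle=True).item() for n in("top","side")}
def proj(c,p):
    q=(np.asarray(p)-c["eye"])@c["attitude"]; return np.array([c["cx"]+c["fx"]*q[...,0]/-q[...,2],c["cy"]-c["fy"]*q[...,1]/-q[...,2]]).T
def ray(c,uv,z):
    d=c["attitude"]@np.array([(uv[0]-c["cx"])/c["fx"],-(uv[1]-c["cy"])/c["fy"],-1]); return c["eye"]+d*(z-c["eye"][2])/d[2]
def world(s,p):
    p=np.asarray(p,float);a=s[2];R=np.array([[np.cos(a),-np.sin(a),0],[np.sin(a),np.cos(a),0],[0,0,1]]);return p@R.T+[s[0],s[1],0]
def nest(s,p): return world((0,0,-s[2]),np.asarray(p)-[s[0],s[1],0])
E
python3 - <<'E'
from h import *
T=lambda x,y:(255+x/5.7-.4,145+y/5.7-.4)
S=lambda x,y:(255+x/6-.4,185+y/6-.4)
obs=[("top",T(110,203),(-20,99,73)),("top",T(173,220),(-20,70,40)),("top",T(78,482),(-157,99,73)),("top",T(143,498),(-157,70,40)),
("top",T(295,502),(-149,0,16)),("side",S(600,395),(-157,99,73)),("side",S(218,265),(-20,99,73)),("side",S(655,320),(-163,44,50)),("side",S(83,138),(66,44,50))]
P=np.array([o[2] for o in obs])/1e3; U=np.array([o[1] for o in obs])
def pr(s):return np.array([proj(C[o[0]],w) for o,w in zip(obs,world(s,P))])
f=least_squares(lambda s:(pr(s)-U).ravel(),[.5,.05,0],loss="soft_l1"); s=f.x
print(s,np.degrees(s[2])); print((pr(s)-U).round(2))
np.save("s.npy",s)
for n,uv in(("top",T(270,400)),("top",T(337,405)),("side",S(555,183)),("side",S(525,243))): print(n,nest(s,ray(C[n],uv,.04)))
E
```

```text
[ 0.58783341 -0.01995213 -0.21115012] -12.098010902401318
[[ 0.15  0.73]
 [ 0.48  1.51]
 [ 0.13  1.2 ]
 [ 0.47  1.11]
 [-0.24  1.05]
 [-3.2  -1.58]
 [-0.99 -0.33]
 [-0.66  0.74]
 [-0.72  0.38]]
top [-0.1008575   0.01546369  0.04      ]
top [-0.10036704 -0.01711651  0.04      ]
side [-0.10289037 -0.01708604  0.04      ]
side [-0.10437608  0.01634962  0.04      ]
```

Nest pose fitted: yaw -12.1°, origin about (0.588, -0.020). The pallet's lug rear is at nest x ≈ -0.102. Next I move the tool above the start point at nest (-125, 43), with the fingers set 63 mm apart.

Emit:
drive_tool([
  [0.3,0.28,0,0],
  [0.6,0.57,0,0],
  [0.89,0.85,0,0],
], fingers=63)

```text
time_s: 0.48
tcp_pos: [0.2875, 0.4483, 0.2917]
ee_rot: [[0.934, -0.358, -0.0], [-0.358, -0.934, -0.001], [-0.0, 0.001, -1.0]]
wrist_force: [0.4, 0.1, -0.6]
gripper_width: 0.766
```

Emit:
drive_tool([
  [0.3,0.28,0,0],
  [0.6,0.57,0,0],
  [0.89,0.85,0,0],
])

```text
time_s: 0.85
tcp_pos: [0.3506, 0.3146, 0.292]
ee_rot: [[0.934, -0.358, -0.0], [-0.358, -0.934, -0.0], [-0.0, 0.001, -1.0]]
wrist_force: [-0.1, 0.3, 0.0]
gripper_width: 0.729
```

Emit:
drive_tool([
  [0.3,0.28,0,0],
  [0.6,0.57,0,0],
  [0.89,0.85,0,0],
])

```text
time_s: 1.23
tcp_pos: [0.4137, 0.1812, 0.2921]
ee_rot: [[0.934, -0.358, -0.0], [-0.358, -0.934, -0.0], [-0.0, 0.0, -1.0]]
wrist_force: [0.6, 0.7, -0.6]
gripper_width: 0.726
```

Emit:
drive_tool([
  [0.3,0.28,0,-0.03],
  [0.6,0.57,0,-0.06],
  [0.89,0.85,0,-0.078],
  [0.89,0.85,0,-0.078],
  [0.89,0.85,0,-0.078],
  [0.89,0.85,0,-0.078],
])

```text
time_s: 1.98
tcp_pos: [0.4762, 0.0502, 0.2922]
ee_rot: [[0.978, -0.208, -0.0], [-0.208, -0.978, 0.0], [-0.0, -0.0, -1.0]]
wrist_force: [-0.2, 0.5, -0.2]
gripper_width: 0.724
```

```bash
cat > st.py <<'E'
from h import *
from station import telemetry
s=np.load("s.npy");t=telemetry.sense()
print(t["time_s"],"tcp nest",nest(s,t["tcp_pos"]).round(4),"yawerr",np.degrees(np.arctan2(t["ee_rot"][1,0],t["ee_rot"][0,0])-s[2]).round(2),"F nest",nest((0,0,s[2]),t["wrist_force"]).round(2),"w",t["gripper_width"]*87, "tilt", t["ee_rot"][:,2].round(4))
E
python3 st.py
```

```text
1.975 tcp nest [-0.1239  0.0452  0.2922] yawerr 0.1 F nest [-0.34  0.43 -0.23] w 62.95333317532337 tilt [-2.e-04  1.e-04 -1.e+00]
```

Emit:
drive_tool([
  [0,0.02,0.3,0],
  [0,0.025,0.6,0],
  [0,0.025,0.93,0],
  [0,0.025,0.93,0],
  [0,0.025,0.93,0],
])

```text
time_s: 2.6
tcp_pos: [0.4768, 0.0473, 0.1821]
ee_rot: [[0.978, -0.207, 0.002], [-0.207, -0.978, 0.0], [0.002, -0.001, -1.0]]
wrist_force: [0.1, 0.3, 0.5]
gripper_width: 0.726
```

```bash
python3 st.py; python3 - <<'E'
from station import capture
import cv2,numpy as np
a=capture("top")["color"][140:255,250:350]; b=capture("side")["color"][150:270,240:400]
f=lambda i:cv2.resize(i,None,fx=600/i.shape[0]*.8,fy=600/i.shape[0]*.8,interpolation=cv2.INTER_CUBIC)
a=f(a);b=f(b);h=min(len(a),len(b));m=np.hstack([a[:h],b[:h]]);k=800/m.shape[1];cv2.imwrite("pics/c1.png",cv2.resize(m,None,fx=k,fy=k))
E
```

```text
2.6 tcp nest [-0.1226  0.0425  0.1821] yawerr 0.13 F nest [0.04 0.36 0.47] w 63.147477700960806 tilt [ 2.4e-03  4.0e-04 -1.0e+00]
```

View pics/c1.png

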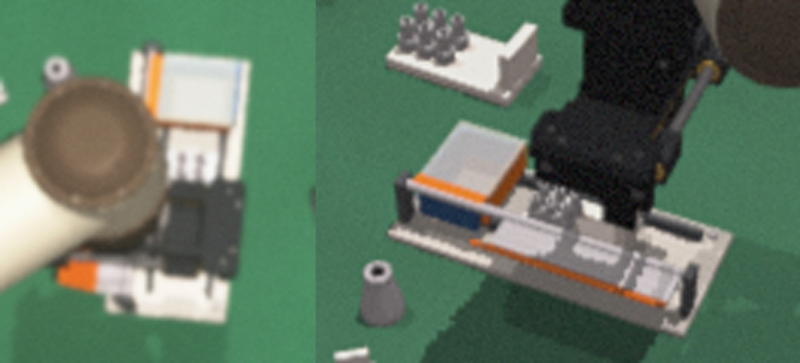

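```bash
python3 - <<'E'
from h import *
s=np.load("s.npy")
for p in((-.1226,.0815,.1124),(-.1226,.0035,.1124)):
    u=proj(C["side"],world(s,p)); print(u, 316+(u[0]-240)*484/160, (u[1]-150)*484/160)
E
```

```text
[339.23435775 224.18244925] 616.1839321853831 224.40190898422784
[353.47942061 199.62486212] 659.2752473356734 150.11520790409125
```

Emit:
drive_tool([
  [-0.04,0,0.1,0],
  [-0.04,0,0.2,0],
  [-0.04,0,0.28,0],
  [-0.04,0,0.34,0],
  [-0.04,0,0.4,0],
  [-0.04,0,0.46,0],
  [-0.04,0,0.5,0],
  [-0.04,0,0.5,0],
])

```text
time_s: 3.7
tcp_pos: [0.4713, 0.0473, 0.1206]
ee_rot: [[0.978, -0.209, -0.0], [-0.209, -0.978, -0.0], [-0.0, 0.001, -1.0]]
wrist_force: [-0.3, -2.3, 1.8]
gripper_width: 0.722
```

```bash
python3 st.py
```

```text
3.7 tcp nest [-0.1281  0.0413  0.1206] yawerr 0.03 F nest [ 0.24 -2.33  1.82] w 62.81763707668736 tilt [-4.e-04 -5.e-04 -1.e+00]
```

Emit:
drive_tool([
  [0,0,0.05,0],
  [0,0,0.1,0],
  [0,0,0.15,0],
  [0,0,0.19,0],
  [0,0,0.22,0],
  [0,0,0.235,0],
  [0,0,0.235,0],
  [0,0,0.235,0],
])

```text
time_s: 4.7
tcp_pos: [0.4704, 0.0453, 0.0931]
ee_rot: [[0.978, -0.209, -0.003], [-0.209, -0.978, -0.003], [-0.002, 0.004, -1.0]]
wrist_force: [-1.5, -10.8, 13.4]
gripper_width: 0.724
```

```bash
python3 st.py; python3 - <<'E'
from station import capture
import cv2,numpy as np
a=capture("top")["color"][140:255,250:350]; b=capture("side")["color"][150:270,240:400]
f=lambda i:cv2.resize(i,None,fx=600/i.shape[0]*.8,fy=600/i.shape[0]*.8,interpolation=cv2.INTER_CUBIC)
a=f(a);b=f(b);h=min(len(a),len(b));m=np.hstack([a[:h],b[:h]]);k=800/m.shape[1];cv2.imwrite("pics/c2.png",cv2.resize(m,None,fx=k,fy=k))
E
```

```text
4.7 tcp nest [-0.1285  0.0392  0.0931] yawerr 0.02 F nest [  0.84 -10.85  13.4 ] w 63.014658604497846 tilt [-0.0028 -0.0032 -1.    ]
```

View pics/c2.png

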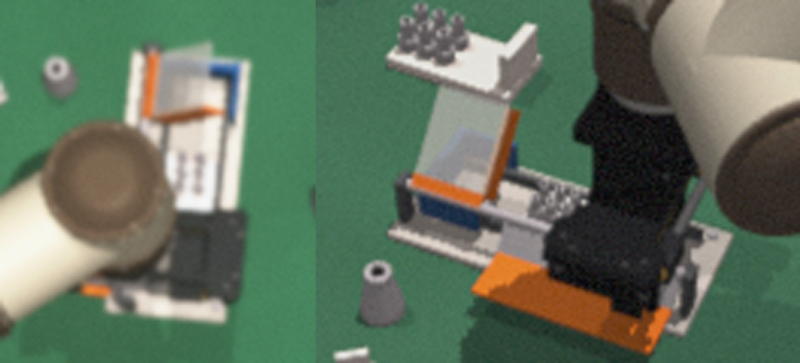

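The cover is open: in the side view the bar is level at about (575,300), and the nozzles are still in front of the skirt. Now I push along the lane.

Emit:
drive_tool([
  [0.04,0,0,0],
  [0.08,0,0,0],
  [0.12,0,0,0],
  [0.16,0,0,0],
  [0.2,0,0,0],
  [0.24,0,0,0],
  [0.28,0,0,0],
  [0.3,0,0,0],
  [0.3,0,0,0],
])

```text
time_s: 5.92
tcp_pos: [0.5048, 0.0395, 0.092]
ee_rot: [[0.978, -0.209, -0.004], [-0.209, -0.978, -0.001], [-0.004, 0.002, -1.0]]
wrist_force: [-4.3, 0.0, 5.6]
gripper_width: 0.724
```

```bash
python3 st.py; python3 - <<'E'
from station import capture
import cv2,numpy as np
a=capture("top")["color"][140:255,250:350]; b=capture("side")["color"][150:270,240:400]
f=lambda i:cv2.resize(i,None,fx=600/i.shape[0]*.8,fy=600/i.shape[0]*.8,interpolation=cv2.INTER_CUBIC)
a=f(a);b=f(b);h=min(len(a),len(b));m=np.hstack([a[:h],b[:h]]);k=800/m.shape[1];cv2.imwrite("pics/c3.png",cv2.resize(m,None,fx=k,fy=k))
E
```

```text
5.925 tcp nest [-0.0936  0.0408  0.092 ] yawerr 0.01 F nest [-4.2  -0.87  5.56] w 63.01028187089163 tilt [-0.004 -0.001 -1.   ]
```

View pics/c3.png

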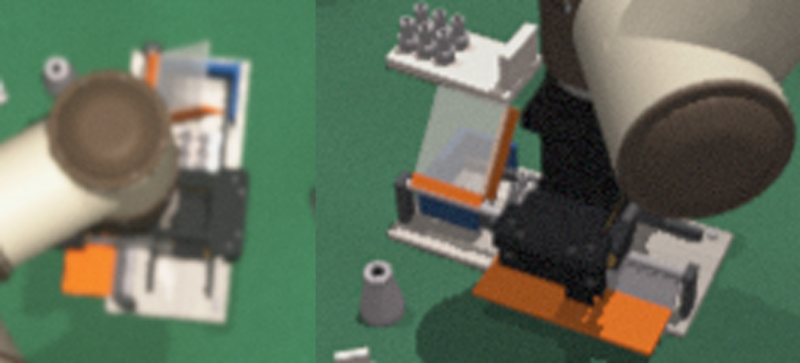

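The pallet is moving and the cover is still open: the nozzles sit just in front of the skirt at about (195,150). I continue.

Emit:
drive_tool([
  [0.04,0,0,0],
  [0.08,0,0,0],
  [0.12,0,0,0],
  [0.16,0,0,0],
  [0.2,0,0,0],
  [0.24,0,0,0],
  [0.28,0,0,0],
  [0.32,0,0,0],
  [0.35,0,0,0],
  [0.35,0,0,0],
])

```text
time_s: 7.28
tcp_pos: [0.5461, 0.0308, 0.092]
ee_rot: [[0.978, -0.209, -0.004], [-0.209, -0.978, -0.001], [-0.004, 0.002, -1.0]]
wrist_force: [-4.4, 0.3, 6.9]
gripper_width: 0.727
```

```bash
python3 st.py
```

```text
7.275 tcp nest [-0.0514  0.0409  0.092 ] yawerr 0.01 F nest [-4.36 -0.63  6.86] w 63.2517818458198 tilt [-3.7e-03 -8.0e-04 -1.0e+00]
```

Emit:
drive_tool([
  [0.02,0,0,0],
  [0.04,0,0,0],
  [0.05,0,0,0],
  [0.06,0,0,0],
  [0.07,0,0,0],
  [0.07,0,0,0],
])

```text
time_s: 8.02
tcp_pos: [0.5539, 0.0291, 0.092]
ee_rot: [[0.978, -0.209, -0.005], [-0.209, -0.978, -0.001], [-0.004, 0.002, -1.0]]
wrist_force: [-5.4, 0.9, 7.0]
gripper_width: 0.718
```

```bash
python3 st.py
```

```text
8.025 tcp nest [-0.0435  0.0409  0.092 ] yawerr 0.01 F nest [-5.5  -0.27  7.  ] w 62.442207087709605 tilt [-4.5e-03 -8.0e-04 -1.0e+00]
```

Emit:
drive_tool([
  [0.008,0,0,0],
  [0.016,0,0,0],
  [0.016,0,0,0],
])

```text
time_s: 8.4
tcp_pos: [0.5549, 0.0288, 0.0918]
ee_rot: [[0.978, -0.21, -0.007], [-0.21, -0.978, -0.001], [-0.006, 0.002, -1.0]]
wrist_force: [-7.8, 2.0, 8.3]
gripper_width: 0.723
```

Emit:
drive_tool([
  [0.008,0,0,0],
  [0.016,0,0,0],
  [0.016,0,0,0],
])

```text
time_s: 8.78
tcp_pos: [0.5553, 0.0285, 0.0917]
ee_rot: [[0.977, -0.211, -0.01], [-0.211, -0.977, -0.001], [-0.01, 0.003, -1.0]]
wrist_force: [-10.9, 4.5, 11.6]
gripper_width: 0.721
```

```bash
python3 st.py
```

```text
8.775 tcp nest [-0.042   0.0406  0.0917] yawerr -0.11 F nest [-11.58   2.09  11.56] w 62.732363969639806 tilt [-0.0102 -0.001  -0.9999]
```

The tool stalled at x = -42.0 mm (home expected at about -41.5) and the force is rising, so the pallet is home. I back off with the bar still held and check.

Emit:
drive_tool([
  [-0.02,0,0,0],
  [-0.05,0,0,0],
  [-0.08,0,0,0],
  [-0.1,0,0,0],
  [-0.1,0,0,0],
])

```text
time_s: 9.4
tcp_pos: [0.5508, 0.0318, 0.0938]
ee_rot: [[0.978, -0.209, 0.008], [-0.209, -0.978, 0.002], [0.008, -0.003, -1.0]]
wrist_force: [4.2, -1.7, 4.9]
gripper_width: 0.724
```

```bash
python3 st.py; python3 - <<'E'
from station import capture
import cv2,numpy as np
a=capture("top")["color"][140:255,250:350]; b=capture("side")["color"][150:270,240:400]
f=lambda i:cv2.resize(i,None,fx=600/i.shape[0]*.8,fy=600/i.shape[0]*.8,interpolation=cv2.INTER_CUBIC)
a=f(a);b=f(b);h=min(len(a),len(b));m=np.hstack([a[:h],b[:h]]);k=800/m.shape[1];cv2.imwrite("pics/c4.png",cv2.resize(m,None,fx=k,fy=k))
E
```

```text
9.4 tcp nest [-0.0471  0.0428  0.0938] yawerr 0.06 F nest [ 4.48 -0.82  4.87] w 62.98121639188631 tilt [ 0.008   0.0018 -1.    ]
```

View pics/c4.png

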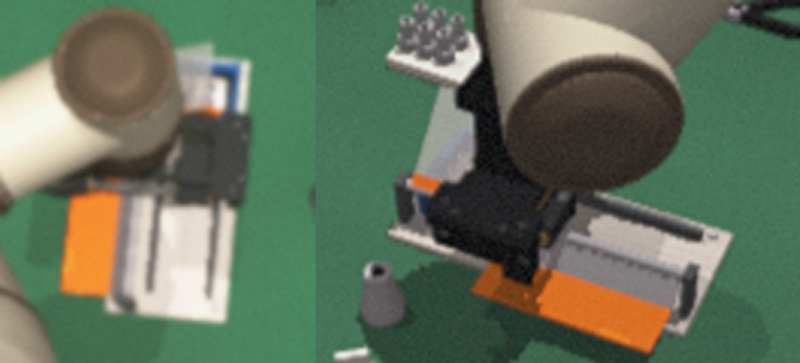

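Emit:
drive_tool([
  [-0.02,0,-0.05,0],
  [-0.02,0,-0.1,0],
  [-0.02,0,-0.15,0],
  [-0.02,0,-0.2,0],
  [-0.02,0,-0.25,0],
  [-0.02,0,-0.3,0],
  [-0.02,0,-0.36,0],
  [-0.02,0,-0.45,0],
  [-0.02,0,-0.7,0],
  [-0.02,0,-1,0],
])

```text
time_s: 10.75
tcp_pos: [0.545, 0.0315, 0.2132]
ee_rot: [[0.978, -0.209, -0.002], [-0.209, -0.978, -0.0], [-0.001, 0.001, -1.0]]
wrist_force: [-0.4, 0.6, -1.1]
gripper_width: 0.723
```

Emit:
drive_tool([
  [-0.4,0,-0.3,0],
  [-0.8,0,-0.4,0],
  [-1,0,-0.4,0],
  [-1,0,-0.4,0],
])

```text
time_s: 11.25
tcp_pos: [0.4268, 0.0568, 0.2615]
ee_rot: [[0.978, -0.208, 0.001], [-0.208, -0.978, 0.001], [0.001, -0.001, -1.0]]
wrist_force: [-0.4, -0.0, -0.2]
gripper_width: 0.725
```

```bash
python3 st.py; python3 - <<'E'
from station import capture
import cv2,numpy as np
A=capture("top");B=capture("side");np.save("top1.npy",A,allow_pickle=True);np.save("side1.npy",B,allow_pickle=True)
a=A["color"][145:250,255:345]; b=B["color"][185:265,255:385]
a=cv2.resize(a,None,fx=4,fy=4,interpolation=cv2.INTER_CUBIC);b=cv2.resize(b,None,fx=3.3,fy=3.3,interpolation=cv2.INTER_CUBIC)
m=np.zeros((420,a.shape[1]+b.shape[1],3),np.uint8);m[:,:a.shape[1]]=a;m[:b.shape[0],a.shape[1]:]=b;cv2.imwrite("pics/c5.png",m);print(m.shape)
E
```

```text
11.25 tcp nest [-0.1735  0.0413  0.2615] yawerr 0.12 F nest [-0.37 -0.09 -0.17] w 63.06065102195405 tilt [ 0.0015  0.0011 -1.    ]
(420, 789, 3)
```

View pics/c5.png

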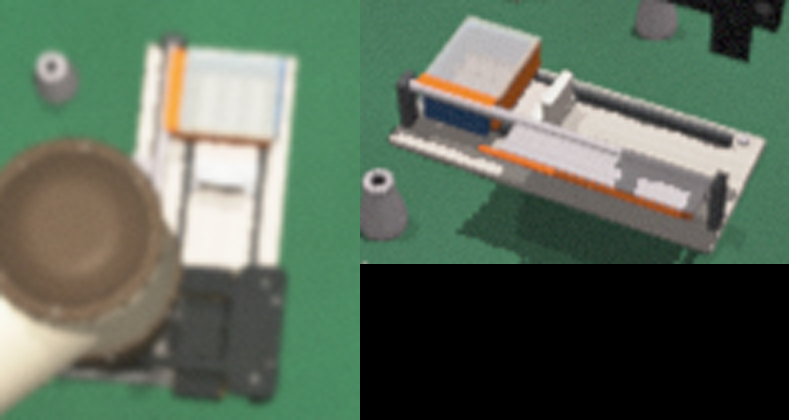

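```bash
python3 - <<'E'
from h import *
s=np.load("s.npy")
T=lambda x,y:(255+x/4-.4,145+y/4-.4); S=lambda x,y:(255+(x-360)/3.3-.4,185+y/3.3-.4)
for n,uv in(("top",T(197,184)),("top",T(248,187)),("side",S(575,76)),("side",S(555,106))): print(n,nest(s,ray(C[n],uv,.04)).round(4))
E
```

```text
top [-0.0322  0.017   0.04  ]
top [-0.0311 -0.0186  0.04  ]
side [-0.0366 -0.0142  0.04  ]
side [-0.0363  0.0181  0.04  ]
```

The cover is shut, with the bar edge back at its original pixels, and the lug sits at nest x ≈ -32 mm. The tool is clear of everything, so I hand in.

```bash
python3 -c "
from station import order
print(order.finish_job())"
```

```text
the job is handed in; nothing more can be done
None
```

I pushed the pallet home with the cover held open, let the cover shut over the nozzles, and handed the job in at about 11 s of robot time. No verdict came back.

**What I did:** One fingertip pressed the thumb bar down until it lay about level. The other pushed the lug along the lane until the tool stalled. I then backed the finger about 5 mm off the lug, lifted slowly so the cover closed with it, and moved the arm clear.

**Last checks:**
- **Pallet home:** The tool stalled at nest x = -42.0 mm, against about -41.5 expected, with the push force rising to about 11.6 N. The top view puts the lug's rear face at -31 to -32 mm (home is -32).
- **Disagreement:** The side view puts the lug at about -36.5 mm, which would be just outside the 4 mm limit. That view also read about 3 mm further back than the top one before the push, so I trusted the stall and the top view.
- **Cover shut:** The bar edge returned to its starting pixels in the side view.
- **Robot clear:** The wrist force was about 0.4 N, which is within noise.
- **Not measured:** I judged the cover's opening angle only from pictures and the fingertip height. I did not measure the bystanders' positions afterwards, but no move came near them.

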